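# Unlatch the towel dispenser with its service key

## Task

The towel dispenser is empty and has to be opened for refilling: take its service key out of the tool stand and push it down through the slot in the roof until the hidden latch tab gives way and the front cover drops open. Feel for the tab and press gently, it snaps if it is forced; then put the key back upright in the hole it came from, fully home, and leave everything else as it stands.

Things in the scene. Friction and masses are not known exactly. Their poses are not given: they have to be found in the camera images.
- dispenser: White counter-top towel dispenser, fixed, empty: 260 mm wide (its y), 110 deep (its x), 170 high, on a grey foot 150 x 270 mm. Origin: centre of the underside; z up. Its front, a steel drop-down cover with a black sight window, looks to its -x. The key slot is in the flat roof. Force between the key and any part of it, inside or out, must stay under 20 N or the thin tab snaps
- slot (a point): Centre of the key slot at the roof's top surface, 170 mm over the table, 5 mm in front (-x) of the dispenser's middle; same axes as dispenser. Slot 52 mm long along y, 9 mm wide along x, through a 3 mm roof, grey surround. The key only needs pushing straight down; the tab is somewhere under its length (latch_zone)
- latch_zone (a point): Point 26 mm below slot: nominal middle of the hidden tab's top. The real one, unseen, lies up to 16 mm either way along y and up to 8 mm higher or lower. Tab: 14 mm along y, 20 along x, with a 2 mm gap at both its ends along y; beyond these a rigid steel guide fills the rest below the slot, its top 28 mm below the roof's. What does not give is the guide: come up, try elsewhere along the slot
- cover (a joint): Front cover, 254 x 124 mm, hinged along its lower edge 42 mm over the table; rad, 0 = shut, 1.35 = fully down. Held by the hidden tab: pressed down this yields from 3 N at 0.5 N per mm, frees the cover after 6 mm (6 N), hits a hard stop after 8.5 mm (7.3 N), and springs back. Freed, the cover drops by itself in 2 s towards the dispenser's -x, reaching 130 mm out, and stays open
- key: Service key upright in the stand: black cylindrical handle 18 mm across, 48 long, with a flat end disc 24 across, 5 thick, on top; below it a steel collar 26 across, 4 thick; below that a round steel rod 6 mm across, 62 long, tip bevelled. Origin: centre of the collar's underside, which rests on the stand's top (70 mm over the table); z up along the key. Handle from 4 to 52 mm above it. About 60 g
- key_tip (a point): Tip of the key's rod, on its axis, 62 mm below the key's origin
- stand: Fixed beech tool stand, a block 160 mm long (its x), 50 mm wide (its y), 70 mm high; origin: centre of its underside. Three round holes 9 mm across and 66 mm deep in its top, in a row on its middle line at x = -48, 0 and +48 mm. The key, the stylus and the awl stand in them, which in which differs
- stylus: Marbling stylus standing in the stand: slender tapering wooden handle 14 mm across at the foot and 8 mm at the top, 65 mm long, brass collar 17 mm; origin on the stand's top, z up. Leave alone
- awl: Awl standing in the stand: pear-shaped wooden handle up to 29 mm across, 51 mm long, steel collar 18 mm; origin on the stand's top, z up. Leave alone
- jar_a: Open glass paint jar 64 mm across, 76 mm high, with a black brush handle standing out to 155 mm; origin: centre of its underside. Leave alone
- jar_b: Open glass paint jar 64 mm across, 76 mm high; origin: centre of its underside. Leave alone
- jar_c: Glass paint jar with a steel lid, 64 mm across, 82 mm high; origin: centre of its underside. Leave alone
- comb: Marbling comb lying on the table: dark wooden bar 240 x 26 x 14 mm with steel pins; origin: centre of its underside. Leave alone
- brush: Flat paint brush with a wooden handle lying on the table; origin on its underside. Leave alone
- wood_strip: Dark wooden scraper strip 260 x 30 x 12 mm lying on the table; origin: centre of its underside. Leave alone

How it is judged:
By the outcome, as a careful person would: the job done as asked, in the order asked, and still so for the second after the job is handed in, with the robot touching nothing.
It also fails if it takes over 72 s, if anything falls off the work surface, if the arm or the gripper's body presses on something with over 40 N, if the wrist force passes 120 N, or if a joint passes its speed limit or range.

## Robot

A 6-joint arm with a two-finger parallel gripper is mounted at the origin on the work surface. World frame = base frame: x ahead of the robot, y to its left, z up, the work surface at z = 0. Lengths are in mm, angles in rad, forces in N, time in s.
With the tool pointing down it reaches from about 300 to 1000 mm from the base axis. Payload 5.1 kg.
Tool frame: the origin (TCP) lies on the centre line of the jaws, within the pads' length; the fingertips stand 14 mm ahead of it and the grasp point (between the pads) lies 5 mm behind it; z points along the fingers, y is the line along which they close (so a half turn about z gives the same grasp; the last joint's range is limited). The gripper opens to 95 mm and grips with 3 to 60 N. Pads are 20 mm wide; open, the fingers measure 119 mm over their backs; the gripper's body (75 mm by 180 mm) begins 59 mm behind the grasp point.
Start: joints at [1.117, 0.124, 1.65, -0, 1.367, -0.083], TCP at [235.554, 605.804, 228.656] pointing down, gripper open.
Joint ranges: [-2.61, 2.61], [-1.02, 2.33], [0.03, 2.71], [-1.35, 4.49], [0.32, 2.68], [-2.91, 2.91]. Speed limits (rad/s): [2.57, 2.57, 3.14, 3.14, 3.14, 3.14].

## Interface

Orientations are given as a rotation vector (axis times angle).
In Python, from plant import arm, effector, kinematics, monitor, camera, calibration, ticket, silhouettes gives the robot as it stands. Calls block until the motion is done:
- arm.move_ptp(position, orientation): joint-space move of the TCP to a pose.
- arm.move_linear(position, velocity=150, frame=None, force_limit=None): straight line of the TCP; frame=None keeps the orientation; velocity is the mean speed in mm/s. With force_limit (N) it stops when the force on the tool has changed by that much, and returns True; else False.
- arm.movej(angles): joint-space move.
- effector.open_gripper() and effector.grasp(strength=None): open the fingers fully, or close them until they stop; strength is the grip in N (None keeps the last).
- arm.pause(seconds).
- kinematics.inverse_kinematics(position, orientation): joint angles nearest the present ones, or None.
- monitor.observe(): the state.
- camera(name): name is "scene" or "top" or "wrist"; returns (picture, depth): 420x560x3 uint8, red, green, blue; 420x560 float32, mm along the optical axis (not along the pixel's ray), 0 where there is no reading.
- calibration(name): a dict with "intrinsics" (3x3 intrinsics, pixels), "origin" and "attitude" of the camera in the world; the wrist camera has in their place "hand_eye" (4x4, takes a point from camera to tool coordinates, whose origin is the TCP and whose axes are the flange's). Camera axes: x right, y down, z forward; pixel columns grow to the right and rows downward; lengths in mm; the calibration is good to about 2 mm. The wrist camera is an equidistant fisheye: a pixel r from the principal point sees the ray r / f radians off the axis. A picture is of the moment at which its call begins: read the wrist's pose just before it. calibration takes no time and is no camera call.
A pose or a line that the arm cannot do raises arm.Unreachable and nothing moves.
- ticket.job_done(): hands the job in; it is judged then, once.
Trained networks look in the newest picture that a camera, given by its name, has taken for a name from the list of things; names that differ only in an ending like _2 or _b are one class to them, and where a whole thing is asked for, a point or a joint stands for the part that bears it (a point fixed in the world has none). Each returns a list of dicts, best first, with "confidence" (0 to 1); they miss things now and then, are a little off and sometimes report something else, mostly with a low value. They report only what shows in the picture. A call takes as long as a camera call.
- silhouettes(camera, label): "region" (420x560 bool, what is visible of it) and "rect" ([left, top, right, bottom] in pixels, round what is visible of it).
The state is a dict: "time_s": time; "q": joint angles; "qd": joint speeds; "tau": joint torques, N m; "eef_pos": TCP position; "eef_rot": TCP orientation; "ft_force": force on the tool from outside, world axes, zero at the start; "ft_torque": the same for the moment, N m; "opening": finger opening in mm; "grip_force": force on a finger pad.
Only numpy, scipy, OpenCV 4.12 (cv2) and the standard library are available. Lean on these libraries where they do the work, as an engineer would, in place of code of your own. Each camera call takes 0.05 s, during which the arm holds its last target. There are 200 camera calls.

## Working session

There is one attempt and no reset: what is moved stays moved. The work goes in short steps, each a Python script; the robot and the scene stay as the last script left them, time stands still between calls to the robot, and variables do not carry over. Pictures are saved under pics/ and viewed, at most 10 in all, crops included, and the job is handed in when it is done.

```bash
ls; mkdir -p pics
python3 - <<'E'
from plant import *
import cv2,numpy as np
s=monitor.observe(); print(s)
ims=[]
for n in ("scene","top"):
    p,d=camera(n); c=calibration(n); print(n,c)
    cv2.imwrite(f"pics/{n}0.png",p[:,:,::-1])
    for l in ("key","stand","dispenser","stylus","awl"):
        for r in silhouettes(n,l)[:2]: print(n,l,round(r["confidence"],2),r["rect"],r["region"].sum())
    np.savez(f"/tmp/{n}0.npz",p=p,d=d)
print(calibration("wrist"))
E
```

```text
pics
{'time_s': 0.0, 'q': array([ 1.11737594e+00,  1.24531524e-01,  1.65163678e+00, -3.96857539e-05,
        1.36751400e+00, -8.26059814e-02]), 'qd': array([-1.28461009e-03,  2.32378481e-04,  9.86401609e-06, -2.48319473e-04,
       -1.89999284e-03, -6.45932182e-04]), 'tau': array([-9.48063644e-04, -4.17596269e+01, -3.59935784e+01,  7.73613760e-02,
        4.91008151e-02, -1.39869776e-04]), 'eef_pos': array([235.31854535, 605.25984954, 227.39193449]), 'eef_rot': array([-0.57903464, -3.08724342,  0.00318086]), 'ft_force': array([-0.22070388,  0.75584918,  0.29371501]), 'ft_torque': array([-0.02129179, -0.01242707, -0.01621903]), 'grip_force': 0.0, 'opening': 94.95903698118443}
scene {'intrinsics': array([[430.5575253 ,   0.        , 278.76978108],
       [  0.        , 430.5575253 , 207.67662653],
       [  0.        ,   0.        ,   1.        ]]), 'origin': array([1337.91855434, -321.0553247 , 1036.16452165]), 'attitude': array([-1.9702042 , -1.49432153,  0.56981011])}
scene key 0.44 [174.5, 238.8, 189.0, 253.2] 133
scene stand 0.55 [170.4, 218.0, 197.7, 278.0] 981
scene dispenser 0.
[... 543 characters left out ...]
374.6, 216.7, 383.9, 226.7] 29
top dispenser 0.92 [148.4, 177.7, 258.5, 241.5] 5652
top stylus 0.38 [376.0, 221.2, 381.2, 229.0] 22
top awl 0.44 [376.6, 197.4, 390.3, 214.6] 89
{'intrinsics': array([[325.1922621 ,   0.        , 279.51626942],
       [  0.        , 325.1922621 , 213.10551369],
       [  0.        ,   0.        ,   1.        ]]), 'hand_eye': array([[ 1.84580031e-04, -9.59414919e-01, -2.81998191e-01,
         8.03665638e+01],
       [ 9.99999982e-01,  1.91924565e-04,  1.57708891e-06,
        -7.03154471e-02],
       [ 5.26092975e-05, -2.81998186e-01,  9.59414937e-01,
        -1.56326589e+02],
       [ 0.00000000e+00,  0.00000000e+00,  0.00000000e+00,
         1.00000000e+00]])}
```

Run:
```python
import cv2,numpy as np
p=cv2.imread("pics/top0.png"); q=cv2.imread("pics/scene0.png")
a=cv2.resize(p[130:290,130:430],(800,427),interpolation=cv2.INTER_CUBIC); cv2.imwrite("pics/top0c.png",a)
```

```text
(no output)
```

View pics/top0c.png

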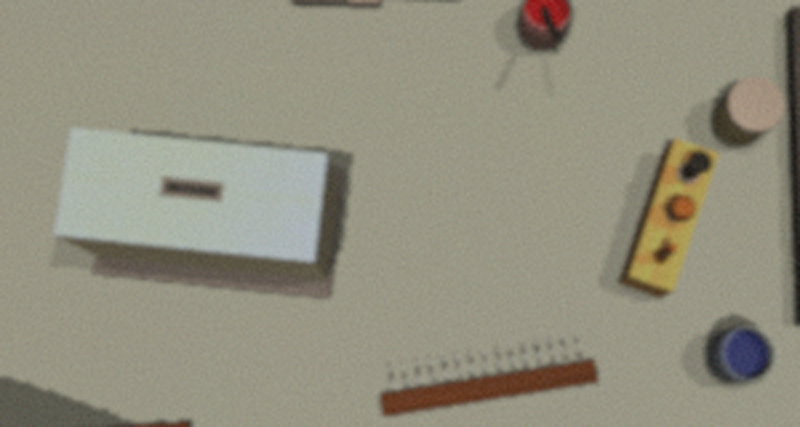

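View pics/scene0.png

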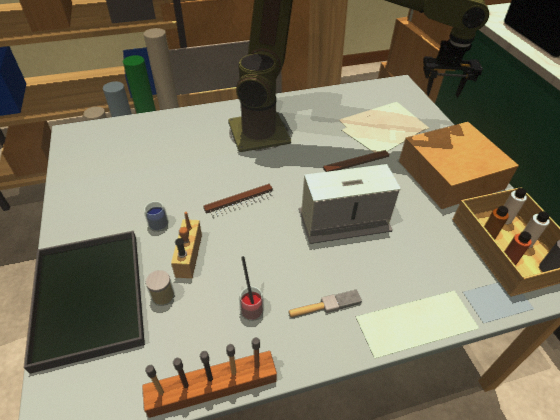

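The top crop shows the dispenser's slot at about (192,188), which is full-image (202,200). The key's black handle is at crop (695,165), with the awl in the middle hole and the stylus at (663,250). In the scene view the windowed cover faces the camera, so the front points roughly to world +x.

```bash
cat > h.py <<'E'
from plant import *
import cv2,numpy as np
from scipy.spatial.transform import Rotation as R
def down(th):  # tool z down, tool x axis along heading th in world
    x=np.array([np.cos(th),np.sin(th),0]); z=np.array([0,0,-1.])
    return R.from_matrix(np.c_[x,np.cross(z,x),z]).as_rotvec()
def pose(name,s=None):
    c=calibration(name)
    if name!="wrist": return R.from_rotvec(c["attitude"]).as_matrix(),c["origin"],c["intrinsics"]
    T=c["hand_eye"]; Rt=R.from_rotvec(s["eef_rot"]).as_matrix()
    return Rt@T[:3,:3],Rt@T[:3,3]+s["eef_pos"],c["intrinsics"]
def rays(name,uv,s=None):
    M,o,K=pose(name,s); uv=np.atleast_2d(uv).astype(float)
    n=(uv-K[:2,2])/K[0,0]
    if name=="wrist":
        r=np.linalg.norm(n,axis=1,keepdims=True); d=np.c_[n*np.sinc(r/np.pi),np.cos(r)]
    else: d=np.c_[n,np.ones(len(n))]
    return o,d@M.T
def atz(name,uv,z,s=None):
    o,d=rays(name,uv,s); return o+d*((z-o[2])/d[:,2])[:,None]
def proj(name,P,s=None):
    M,o,K=pose(name,s); p=(np.atleast_2d(P)-o)@M
    if name=="wrist":
        rho=np.linalg.norm(p[:,:2],axis=1,keepdims=True); a=np.arctan2(rho,p[:,2:])
        return K[:2,2]+K[0,0]*p[:,:2]/np.maximum(rho,1e-9)*a
    return K[:2,2]+K[0,0]*p[:,:2]/p[:,2:]
def xyz(name,d,s=None):  # world xyz map from depth (along optical axis)
    v,u=np.mgrid[:420,:560]; o,r=rays(name,np.c_[u.ravel(),v.ravel()],s)
    M=pose(name,s)[0]; rz=r@M[:,2]
    W=o+r*(d.ravel()/rz)[:,None]; W[d.ravel()<=0]=np.nan
    return W.reshape(420,560,3)
E
python3 - <<'E'
from h import *
f=np.load("/tmp/top0.npz"); W=xyz("top",f["d"])
print("slot",atz("top",[202,200.3],170))
print("key",atz("top",[390.6,191.5],127),"awl",atz("top",[385,207.5],120),"stylus",atz("top",[378.5,223.8],120))
for nm,(a,b,u0,v0,u1,v1) in dict(roof=(155,185,140,165,265,245),stand=(62,78,355,175,405,245)).items():
    m=np.zeros((420,560),bool); m[v0:v1,u0:u1]=1
    m&=(W[...,2]>a)&(W[...,2]<b); P=W[m]
    rr=cv2.minAreaRect(P[:,:2].astype(np.float32)); print(nm,m.sum(),np.median(P[:,2]),rr,cv2.boxPoints(rr).tolist())
E
```

```text
slot [[524.51549505 147.17343038 170.        ]]
key [[ 569.188904   -361.44673996  127.        ]] awl [[ 525.4871577  -347.00376428  120.        ]] stylus [[ 479.93898167 -328.64315222  120.        ]]
roof 3994 169.05531097774247 ((519.5570678710938, 150.45578002929688), (261.4051208496094, 110.74595642089844), 85.5086669921875) [[454.1190185546875, 24.490753173828125], [564.52490234375, 15.81842041015625], [584.9951171875, 276.4208068847656], [474.5892333984375, 285.0931396484375]]
stand 797 69.71492727903978 ((546.349609375, -356.0593566894531), (54.19041061401367, 202.41310119628906), 69.47816467285156) [[442.067138671875, -345.9556579589844], [631.6348266601562, -416.9144592285156], [650.632080078125, -366.1630554199219], [461.06439208984375, -295.2042541503906]]
```

Run:
```python
from h import *
print(np.degrees(np.arctan2(*R.from_rotvec(monitor.observe()["eef_rot"]).as_matrix()[1::-1,0])))
slot=np.array([524.,148]); key=np.array([569.,-361])
for h in (-110,-94,-20.2,-4.5,70,85.5,160,175):
    for nm,p in (("slot",slot),("key",key)):
        for z in (100,300):
            q=kinematics.inverse_kinematics([*p,z],down(np.radians(h))); print(h,nm,z,None if q is None else np.round(q,2))
```

```text
158.755240558108
-110 slot 100 [ 0.18  0.01  2.   -0.    1.13 -2.62]
-110 slot 300 [ 0.18 -0.15  1.8  -0.    1.49 -2.62]
-110 key 100 [-0.64  0.28  1.7  -0.    1.17  2.85]
-110 key 300 [-0.64  0.14  1.51 -0.    1.49  2.85]
-94 slot 100 [ 0.18  0.01  2.   -0.    1.13 -2.9 ]
-94 slot 300 [ 0.18 -0.15  1.8  -0.    1.49 -2.9 ]
-94 key 100 [-0.64  0.28  1.7  -0.    1.17  2.57]
-94 key 300 [-0.64  0.14  1.51 -0.    1.49  2.57]
-20.2 slot 100 [ 0.18  0.01  2.   -0.    1.13  2.1 ]
-20.2 slot 300 [ 0.18 -0.15  1.8  -0.    1.49  2.1 ]
-20.2 key 100 [-0.64  0.28  1.7  -0.    1.17  1.28]
-20.2 key 300 [-0.64  0.14  1.51 -0.    1.49  1.28]
-4.5 slot 100 [ 0.18  0.01  2.   -0.    1.13  1.83]
-4.5 slot 300 [ 0.18 -0.15  1.8  -0.    1.49  1.83]
-4.5 key 100 [-0.64  0.28  1.7  -0.    1.17  1.  ]
-4.5 key 300 [-0.64  0.14  1.51 -0.    1.49  1.  ]
70 slot 100 [ 0.18  0.01  2.   -0.    1.13  0.53]
70 slot 300 [ 0.18 -0.15  1.8  -0.    1.49  0.53]
70 key 100 [-0.64  0.28  1.7  -0.    1.17 -0.3 ]
70 key 300 [-0.64  0.14  1.51 -0.    1.49 -0.3 ]
85.5 slot 100 [ 0.18  0.01  2.   -0.    1.13  0.26]
85.5 slot 300 [ 0.18 -0.15  1.8  -0.    1.49  0.26]
85.5 key 100 [-0.64  0.28  1.7  -0.    1.17 -0.57]
85.5 key 300 [-0.64  0.14  1.51 -0.    1.49 -0.57]
160 slot 100 [ 0.18  0.01  2.    0.    1.13 -1.05]
160 slot 300 [ 0.18 -0.15  1.8   0.    1.49 -1.05]
160 key 100 [-0.64  0.28  1.7  -0.    1.17 -1.87]
160 key 300 [-0.64  0.14  1.51 -0.    1.49 -1.87]
175 slot 100 [ 0.18  0.01  2.   -0.    1.13 -1.31]
175 slot 300 [ 0.18 -0.15  1.8  -0.    1.49 -1.31]
175 key 100 [-0.64  0.28  1.7   0.    1.17 -2.13]
175 key 300 [-0.64  0.14  1.51  0.    1.49 -2.13]
```

Run:
```python
from h import *
def look(p,h,tag):
    arm.move_ptp(p,down(np.radians(h))); arm.pause(0.2); s=monitor.observe(); pic,d=camera("wrist")
    cv2.imwrite(f"pics/{tag}.png",pic[:,:,::-1]); np.savez(f"/tmp/{tag}.npz",p=pic,d=d,**{k:s[k] for k in("eef_pos","eef_rot")})
    print(tag,s["time_s"],s["eef_pos"],s["ft_force"]); return s
s=look([524,148,265],85.5,"w_slot")
s=look([569,-361,215],-20.2,"w_key")
for l in ("key","awl"):
    for r in silhouettes("wrist",l)[:2]: print(l,r["confidence"],r["rect"])
a=cv2.imread("pics/w_slot.png");b=cv2.imread("pics/w_key.png")
cv2.imwrite("pics/w2.png",np.hstack([a[60:360,80:480],b[60:360,80:480]]))
```

```text
w_slot 2.7583 [523.88144741 148.66448283 264.92994319] [-0.07647367 -0.53874933  0.24195679]
w_key 4.8667 [ 569.45840455 -360.17296822  215.30907132] [ 0.02439841  0.54905704 -0.21485589]
key 0.57 [270.6, 182.9, 296.7, 230.2]
awl 0.72 [266.1, 237.7, 295.5, 277.1]
```

View pics/w2.png

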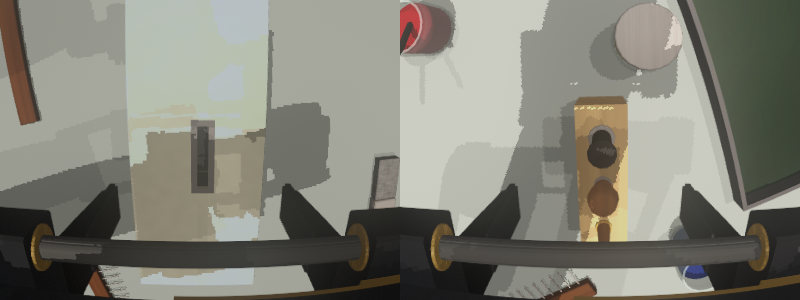

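Run:
```python
from h import *
f=np.load("/tmp/w_key.npz"); s=dict(eef_pos=f["eef_pos"],eef_rot=f["eef_rot"]); W=xyz("wrist",f["d"],s)
sub=np.zeros((420,560),bool); sub[160:260,250:312]=1
m=sub&(W[...,2]>123)&(W[...,2]<133)&(np.arange(420)[:,None]<238)
P=W[m]; print("disc",m.sum(),np.median(P[:,2]),P[:,:2].mean(0),cv2.minEnclosingCircle(P[:,:2].astype(np.float32)))
v,u=np.where(m);print("px",u.min(),u.max(),v.min(),v.max(), atz("wrist",[[(u.min()+u.max())/2,(v.min()+v.max())/2]],127,s))
print("stand z",np.nanmedian(W[165:180,265:300,2]))
st=(W[...,2]>64)&(W[...,2]<76);st[:,:230]=0;st[:,330:]=0;st[300:]=0
rr=cv2.minAreaRect(W[st][:,:2].astype(np.float32)); print("stand",rr)
f=np.load("/tmp/w_slot.npz"); s=dict(eef_pos=f["eef_pos"],eef_rot=f["eef_rot"]); W=xyz("wrist",f["d"],s)
g=cv2.cvtColor(f["p"],cv2.COLOR_RGB2GRAY); print(g[215,262:304],"\n",g[170:260:2,283])
for thr in (60,80,110):
    m=(g<thr).astype(np.uint8); n,l,stt,c=cv2.connectedComponentsWithStats(m); k=l[215,283]; 
    if k:
        v,u=np.where(l==k); Q=atz("wrist",np.c_[u,v],170,s)[:,:2]; print(thr,stt[k],cv2.minAreaRect(Q.astype(np.float32)),Q.mean(0))
print("roof z",np.nanmedian(W[200:230,220:260,2]))
m=(W[...,2]>160)&(W[...,2]<180);m[300:]=0
for v in (80,110,140,170,200,230):
    u=np.where(m[v])[0]; u=u[(u>190)&(u<370)]; print(v,u.min(),u.max(),atz("wrist",[[u.min()-.5,v],[u.max()+.5,v]],170,s)[:,:2].round(1).tolist())
```

```text
disc 683 127.26097998251035 [ 575.06267001 -363.97740211] ((574.6009521484375, -363.70550537109375), 11.901156425476074)
px 267 296 200 228 [[ 574.99489235 -363.95719789  127.        ]]
stand z 70.37708772076547
stand ((570.2453002929688, -363.18096923828125), (53.58937072753906, 215.98548889160156), 69.6928939819336)
[137 137 137 137 137 137 137 137 137  89  88  88  87  87  88  72  67  64
  62  63  63  63  63  60  61  62  80  88  88  88  88  88 119 146 146 155
 154 154 154 155 155 155] 
 [187 187 189 189 187 147 124 124 105  83  78  78  77  78  77  76  74  75
  74  73  72  73  66  68  72  65  72  71  67  60  64  62  60  60  59  59
  59  59  75  82  85  85 138 138 137]
80 [277 189  12  58 616] ((526.52490234375, 149.34579467773438), (48.41183853149414, 9.094409942626953), 85.44567108154297) [526.05558755 148.88296312]
110 [ 271  186   24   67 1423] ((526.2496948242188, 147.82794189453125), (56.381431579589844, 18.545997619628906), 85.1258316040039) [525.81377512 146.45108431]
roof z 170.35696783829238
80 205 348 [[475.0, 264.9], [585.4, 256.1]]
110 205 348 [[472.9, 241.2], [583.8, 232.4]]
140 206 347 [[471.3, 217.6], [581.7, 209.0]]
170 207 346 [[469.4, 193.9], [579.9, 185.2]]
200 208 344 [[467.1, 169.4], [577.5, 160.8]]
230 210 342 [[465.2, 143.8], [575.3, 135.3]]
```

```bash
cat >> h.py <<'E'
def goto(p,v=150,h=None,tol=0.25,n=3,**k):
    """linear move, then trim the command till the measured TCP is at p"""
    p=np.array(p,float); c=p.copy(); fr=None if h is None else down(np.radians(h))
    for i in range(n):
        hit=arm.move_linear(c,velocity=v,frame=fr,**k); arm.pause(0.15); e=p-monitor.observe()["eef_pos"]
        if hit or np.linalg.norm(e)<tol: break
        c=c+e; v=20
    return hit,c,e
def st(t=""):
    s=monitor.observe(); print(t,round(s["time_s"],2),s["eef_pos"].round(2),"F",s["ft_force"].round(2),"M",s["ft_torque"].round(3),"open",round(s["opening"],2),round(s["grip_force"],1)); return s
E
python3 - <<'E'
from h import *
print(goto([575,-364,160],h=-20.3)); st()
print(goto([575,-364,93],v=80,force_limit=6)); st("pre")
effector.grasp(35); arm.pause(0.2); st("gripped")
E
```

```text
(False, array([ 574.99416506, -363.99362718,  159.82965433]), array([ 0.00472775, -0.01344145,  0.17904004]))
 6.49 [ 575.   -363.99  159.82] F [0.01 0.79 0.17] M [-0.01   0.19  -0.017] open 95.02 0.0
(False, array([ 575.01668519, -364.00645199,   92.99019365]), array([-0.00915022, -0.00737982,  0.02396787]))
pre 8.43 [ 575.01 -363.99   92.98] F [-0.3   0.64 -0.01] M [-0.025  0.124 -0.018] open 94.82 0.0
gripped 9.78 [ 575.01 -364.01   92.99] F [ 0.19  0.55 -0.13] M [-0.05   0.182  0.027] open 22.43 35.0
```

Run:
```python
from h import *
s=st(); pic,d=camera("wrist"); np.savez("/tmp/g1.npz",p=pic,d=d,eef_pos=s["eef_pos"],eef_rot=s["eef_rot"])
print(proj("wrist",[[575,-364,127],[575,-364,74],s["eef_pos"]],s))
cv2.imwrite("pics/g1.png",cv2.resize(pic[150:350,150:410,::-1],None,fx=3,fy=3,interpolation=cv2.INTER_CUBIC))
```

```text
9.78 [ 575.01 -364.01   92.99] F [ 0.19  0.55 -0.13] M [-0.05   0.182  0.027] open 22.43 35.0
[[279.326271   306.8586253 ]
 [279.36767677 258.00072181]
 [279.36171282 272.48347492]]
```

View pics/g1.png

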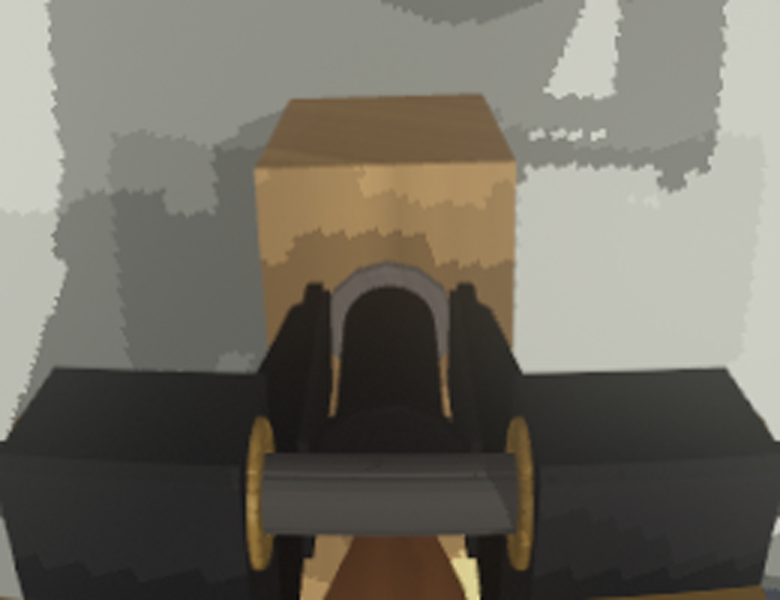

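The fingers stand about 2.5 mm clear of the handle, at crop x 330–450, and appear to bear on the end disc. I'll get the finger profile from the depth image.

Run:
```python
from h import *
for tag in ("w_slot","g1"):
    f=np.load(f"/tmp/{tag}.npz"); s=dict(eef_pos=f["eef_pos"],eef_rot=f["eef_rot"]); W=xyz("wrist",f["d"],s)
    T=(W-s["eef_pos"])@R.from_rotvec(s["eef_rot"]).as_matrix()
    print(tag)
    for z in range(-70,20,5):
        m=(abs(T[...,2]-z)<2.5)&(abs(T[...,0])<25); 
        if tag=="g1": m&=(abs(T[...,1])>9.8)
        y=T[m][:,1]; x=T[m][:,0]
        if len(y)>3: print(z,m.sum(),"y-",y[y<0].min().round(1) if (y<0).any() else None,y[y<0].max().round(1) if (y<0).any() else None,"y+",y[y>0].min().round(1) if (y>0).any() else None,y[y>0].max().round(1) if (y>0).any() else None,"x",x.min().round(1),x.max().round(1))
```

```text
w_slot
-70 411 y- -49.8 -48.1 y+ 48.4 50.1 x -0.7 24.9
-65 373 y- -49.7 -48.3 y+ 48.4 49.8 x -5.7 24.8
-60 339 y- -49.6 -48.1 y+ 48.3 49.8 x -9.6 9.0
-55 293 y- -49.7 -48.3 y+ 48.5 49.9 x -12.8 4.9
-50 228 y- -49.7 -48.1 y+ 48.3 49.7 x -13.0 1.3
-45 386 y- -58.5 -47.5 y+ 48.5 58.6 x -12.8 12.1
-40 465 y- -58.7 -46.8 y+ 47.0 59.2 x -12.6 12.1
-35 342 y- -58.5 -47.0 y+ 47.1 58.8 x -10.6 12.0
-30 343 y- -56.8 -47.0 y+ 47.0 57.1 x -0.7 12.1
-25 352 y- -56.6 -46.8 y+ 47.2 56.9 x -3.8 11.8
-20 343 y- -56.1 -46.9 y+ 47.2 56.2 x -6.4 12.0
-15 342 y- -55.8 -46.9 y+ 47.1 55.9 x -9.6 11.8
-10 325 y- -55.6 -47.0 y+ 46.9 55.2 x -10.7 11.8
-5 308 y- -55.1 -46.9 y+ 47.1 55.0 x -10.8 11.7
0 270 y- -54.7 -47.0 y+ 47.2 55.0 x -10.3 11.9
5 231 y- -53.0 -46.9 y+ 47.0 53.7 x -11.1 11.6
10 202 y- -51.5 -46.8 y+ 47.2 51.9 x -10.7 11.4
15 51 y- -50.7 -47.2 y+ 47.3 51.6 x -10.3 11.0
g1
-70 617 y- -75.2 -12.4 y+ 12.5 75.3 x -1.3 25.0
-65 440 y- -76.5 -12.4 y+ 12.6 77.3 x -4.4 25.0
-60 112 y- -12.8 -12.3 y+ 12.5 13.0 x -8.1 9.2
-55 87 y- -12.8 -12.3 y+ 12.5 12.9 x -10.8 5.0
-50 68 y- -12.7 -12.3 y+ 12.5 13.0 x -12.5 1.1
-45 122 y- -15.5 -11.8 y+ 12.5 15.7 x -12.1 12.1
-40 266 y- -16.8 -10.8 y+ 11.0 17.0 x -11.7 11.8
-35 228 y- -17.4 -10.2 y+ 9.9 17.4 x 2.6 11.8
-30 197 y- -18.0 -9.8 y+ 10.0 18.2 x 2.8 12.0
-25 188 y- -20.0 -10.8 y+ 11.1 20.1 x 0.2 11.6
-20 217 y- -20.2 -10.8 y+ 11.3 20.4 x -1.6 11.8
-15 193 y- -19.8 -11.2 y+ 11.3 20.1 x -4.2 11.8
-10 183 y- -19.0 -11.1 y+ 11.3 19.3 x -3.8 11.7
-5 166 y- -18.8 -11.2 y+ 11.2 18.6 x -7.9 11.8
0 134 y- -18.2 -11.1 y+ 11.3 18.1 x -10.6 11.9
5 135 y- -17.8 -11.1 y+ 11.2 16.4 x -9.9 11.9
10 78 y- -15.7 -11.1 y+ 11.3 15.9 x -10.6 11.7
15 33 y- -15.4 -10.8 y+ 10.3 15.0 x -7.6 11.5
```

The inner faces are flat up to about 43 mm behind the TCP, so with a vertical tool the fingers always meet the 24 mm disc first. I'll regrasp with the pads centred on the disc rim, which gives a known seat, then lift and check how the key hangs.

Run:
```python
from h import *
effector.open_gripper()
print(goto([575,-364,119.0],v=60)); st("pre")
effector.grasp(45); arm.pause(0.2); s=st("gripped")
s0=s["eef_pos"].copy(); np.save("/tmp/home.npy",s0)
print(arm.move_linear([*s0[:2],s0[2]+12],velocity=30,force_limit=8)); st("lift12")
print(arm.move_linear([*s0[:2],225],velocity=100)); arm.pause(0.3); s=st("up")
pic,d=camera("wrist"); np.savez("/tmp/g2.npz",p=pic,d=d,eef_pos=s["eef_pos"],eef_rot=s["eef_rot"])
Z=s["eef_pos"][2]; xy=s["eef_pos"][:2]
print(proj("wrist",[[*xy,Z-111],[*xy,Z-49],[*xy,Z+8]],s))
cv2.imwrite("pics/g2.png",cv2.resize(pic[150:350,150:410,::-1],None,fx=3,fy=3,interpolation=cv2.INTER_CUBIC))
```

```text
(False, array([ 575.0468482 , -364.04157147,  119.10894502]), array([-0.04399615,  0.06377931, -0.11109475]))
pre 12.62 [ 575.04 -364.06  119.11] F [ 0.87 -0.17 -0.48] M [-0.061  0.185  0.004] open 95.3 0.0
gripped 13.99 [ 575.03 -364.03  119.09] F [ 0.63 -0.11 -0.39] M [ 0.011  0.167 -0.036] open 22.13 45.0
False
lift12 14.54 [ 575.15 -364.11  131.45] F [-0.17  0.44 -1.08] M [-0.026  0.194  0.038] open 22.03 45.0
False
up 15.93 [ 574.88 -363.91  224.4 ] F [ 0.29  0.13 -1.07] M [-0.041  0.178 -0.018] open 21.92 45.0
[[279.44691711 213.5800556 ]
 [279.40902715 239.66437712]
 [279.35175441 279.48497053]]
```

View pics/g2.png

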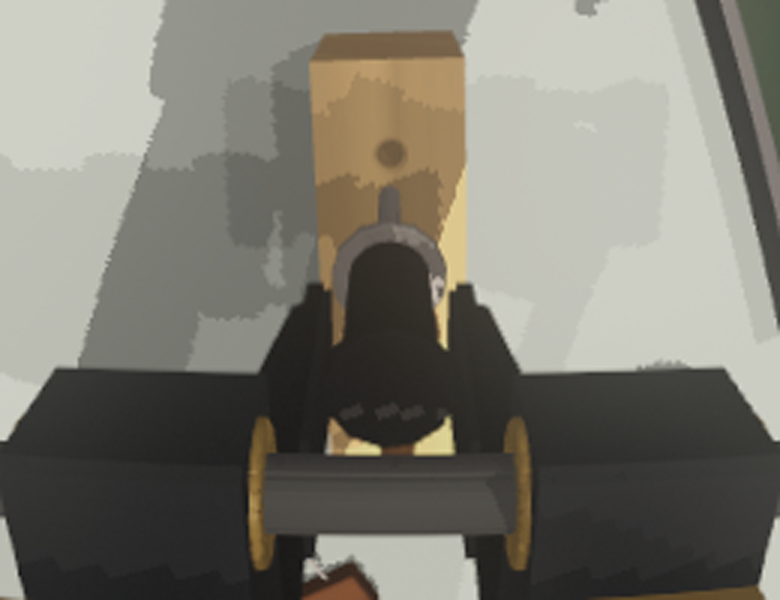

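The key hangs straight: its tip is at about (280,213), against (279.4,213.6) predicted for an upright key, and its empty hole is at (280,201). Next is the slot.

Run:
```python
from h import *
p=monitor.observe()["eef_pos"]
arm.move_linear([p[0],p[1],305],velocity=150)
arm.move_ptp([526.4,149,305],down(np.radians(85.4)))
print(goto([526.4,149,288],v=60)); s=st("hover")
pic,d=camera("wrist"); np.savez("/tmp/g3.npz",p=pic,d=d,eef_pos=s["eef_pos"],eef_rot=s["eef_rot"])
Z=s["eef_pos"][2]; xy=s["eef_pos"][:2]
print(proj("wrist",[[*xy,Z-111],[*xy,170]],s))
# slot centreline at surround/slot edges ahead of the tip
g=cv2.cvtColor(pic,cv2.COLOR_RGB2GRAY)
for v in range(176,226,4): print(v,g[v,264:298].tolist())
cv2.imwrite("pics/g3.png",cv2.resize(pic[160:280,200:360,::-1],None,fx=5,fy=5,interpolation=cv2.INTER_CUBIC))
```

```text
(False, array([526.24540085, 149.02018589, 287.72857496]), array([ 0.13581139, -0.05162374,  0.15587645]))
hover 19.52 [526.26 149.05 287.84] F [-0.62  0.1  -0.97] M [-0.105  0.043  0.02 ] open 21.76 45.0
[[280.20709021 214.51987155]
 [280.19013193 212.28931398]]
176 [186, 186, 186, 186, 170, 139, 137, 115, 114, 113, 114, 113, 122, 122, 122, 123, 123, 122, 122, 122, 122, 122, 122, 122, 122, 122, 126, 194, 194, 194, 194, 194, 194, 194]
180 [187, 186, 187, 186, 159, 125, 122, 125, 126, 125, 125, 125, 132, 132, 132, 132, 132, 132, 131, 132, 131, 131, 132, 132, 131, 132, 134, 194, 194, 194, 194, 194, 194, 194]
184 [187, 188, 188, 188, 172, 125, 121, 121, 121, 122, 101, 75, 74, 75, 83, 84, 84, 110, 97, 98, 98, 128, 127, 128, 146, 146, 147, 195, 195, 195, 195, 195, 195, 195]
188 [187, 187, 187, 187, 173, 123, 120, 121, 120, 120, 96, 74, 73, 74, 82, 82, 82, 83, 96, 97, 97, 119, 120, 119, 138, 137, 154, 195, 183, 183, 183, 183, 184, 184]
192 [114, 114, 114, 114, 105, 108, 108, 119, 119, 120, 94, 73, 72, 72, 72, 82, 81, 82, 81, 71, 72, 119, 137, 137, 137, 137, 153, 195, 194, 147, 148, 148, 14
[... 539 characters left out ...]
 68, 68, 69, 65, 65, 65, 93, 93, 93, 93, 93, 106, 146, 147, 147, 146, 146, 146, 147]
212 [145, 145, 146, 146, 145, 94, 92, 92, 92, 92, 88, 76, 75, 75, 75, 76, 76, 75, 74, 64, 69, 92, 92, 92, 92, 92, 105, 147, 147, 147, 147, 147, 147, 147]
216 [145, 146, 146, 146, 146, 93, 92, 91, 91, 91, 87, 75, 73, 73, 74, 74, 75, 74, 74, 65, 68, 91, 92, 92, 91, 91, 119, 147, 147, 147, 147, 147, 147, 147]
220 [143, 143, 143, 143, 143, 92, 90, 90, 91, 90, 83, 63, 71, 73, 73, 74, 74, 73, 72, 67, 67, 91, 90, 91, 91, 91, 119, 146, 146, 146, 147, 147, 147, 147]
224 [143, 142, 142, 142, 141, 91, 87, 86, 86, 83, 78, 73, 74, 78, 79, 80, 76, 76, 72, 72, 75, 80, 84, 85, 87, 90, 118, 146, 146, 146, 146, 146, 147, 147]
```

View pics/g3.png

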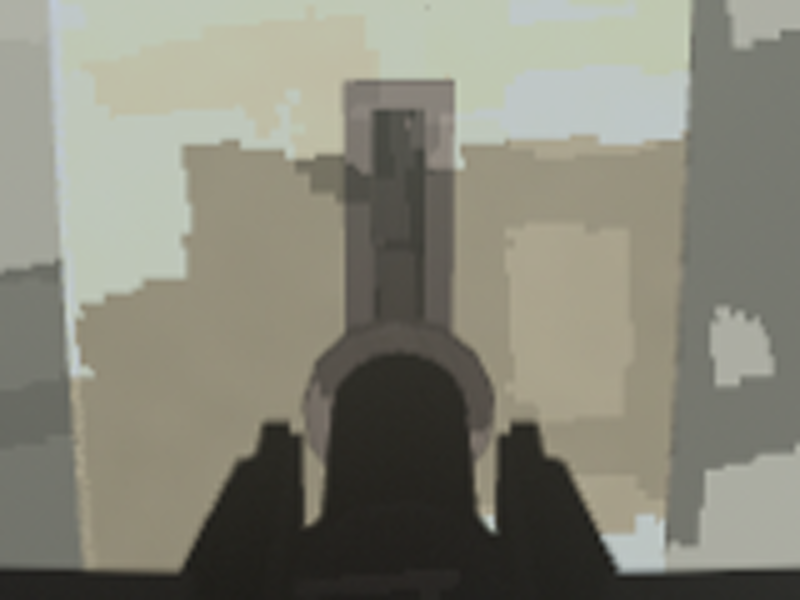

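The slot spans columns 274–284.5 with its far end at row 182. The rod sits between about 274.5 and 283, so it is centred to within about 0.6 mm. The slot runs straight along the image columns. I'll probe gently, starting at the middle.

```bash
cat >> h.py <<'E'
TIP=111.1; C=np.array([526.3,149.0]); AX=np.array([np.cos(np.radians(85.4)),np.sin(np.radians(85.4))])
def depth(s=None): return 170+TIP-(s or monitor.observe())["eef_pos"][2]
def probe(off):
    """down through the slot at off mm along it; returns contact depth, press travel"""
    xy=C+AX*off; dn=lambda dep,v,f: arm.move_linear([*xy,170+TIP-dep],velocity=v,force_limit=f)
    goto([*xy,170+TIP+5],v=60)
    if dn(4,15,4): st("ROOF?"); return None
    if dn(14,25,4): st("side?"); return None
    hit=dn(38,8,2.5); s=st(f"contact {hit}"); d0=depth(s)
    if not hit: return d0,None
    hit=dn(d0+8,5,5.0); s=st(f"press {hit}"); d1=depth(s)
    return d0,d1-d0
E
python3 - <<'E'
from h import *
f=np.load("/tmp/g3.npz"); s=dict(eef_pos=f["eef_pos"],eef_rot=f["eef_rot"]); print("slot far end",atz("wrist",[279.3,181.8],170,s), "expected",C+26*AX)
print(probe(0))
E
```

```text
slot far end [[527.66673615 176.24948316 170.        ]] expected [528.38517203 174.91625084]
contact True 23.02 [526.35 148.99 252.74] F [0.29 0.89 2.91] M [-0.103  0.005  0.012] open 21.9 45.0
press True 23.51 [526.54 149.13 252.7 ] F [-0.71 -0.71  4.47] M [-0.067  0.139 -0.021] open 22.19 45.0
(np.float64(28.360185180255513), np.float64(0.041788984401279095))
```

Contact at 28.4 mm depth and rigid, so that was the guide. I'll try +11 and then -11.

```bash
cat >> h.py <<'E'
def shift(off):
    p=monitor.observe()["eef_pos"]; z=170+TIP-10
    arm.move_linear([p[0],p[1],z],velocity=60)
    xy=C+AX*off; arm.move_linear([*xy,z],velocity=40,force_limit=6)
    dn=lambda dep,v,f: arm.move_linear([*xy,170+TIP-dep],velocity=v,force_limit=f)
    st(f"at {off}"); dn(15,25,4); hit=dn(40,8,2.5); s=st(f"contact {hit}"); d0=depth(s)
    if not hit: return d0,None
    hit=dn(d0+8,5,5.0); s=st(f"press {hit}"); return d0,depth(s)-d0
E
python3 - <<'E'
from h import *
r=shift(11); print(r)
if r[1] is not None and r[1]<3: r=shift(-11); print(r)
E
```

```text
at 11 24.39 [527.07 160.27 270.82] F [ 0.65  0.01 -1.11] M [-0.078  0.057  0.016] open 22.44 45.0
contact True 26.47 [527.22 159.98 252.76] F [0.53 0.61 4.04] M [-0.087  0.048  0.015] open 22.06 45.0
press True 26.95 [527.4  160.08 252.7 ] F [-0.49 -0.26  3.9 ] M [-0.157  0.136 -0.028] open 22.18 45.0
(np.float64(28.339441066721378), np.float64(0.061896700193528886))
at -11 28.11 [525.46 137.91 271.16] F [ 0.29  0.51 -0.98] M [-0.066  0.079 -0.02 ] open 22.09 45.0
contact True 30.27 [525.42 138.04 251.27] F [0.47 0.06 3.64] M [-0.106  0.008  0.002] open 21.46 45.0
press False 31.81 [525.46 138.07 243.65] F [-0.52  0.26  5.59] M [-0.089  0.133  0.006] open 21.96 45.0
(np.float64(29.831660248481), np.float64(7.621858946181334))
```

At -11 it gave way: contact at 29.8 mm and 7.6 mm of travel at about 6.5 N. I'll withdraw and check the cover and how the key hangs.

Run:
```python
from h import *
p=monitor.observe()["eef_pos"]
arm.move_linear([p[0],p[1],245+20],velocity=40); arm.move_linear([p[0],p[1],305],velocity=80)
h=np.load("/tmp/home.npy")
arm.move_ptp([*h[:2],305],down(np.radians(-20.3)))
print(goto([*h[:2],225],v=120)); s=st("over hole")
pic,d=camera("wrist"); np.savez("/tmp/g4.npz",p=pic,d=d,eef_pos=s["eef_pos"],eef_rot=s["eef_rot"])
q,_=camera("scene")
a=cv2.resize(pic[150:350,180:380,::-1],(400,400),interpolation=cv2.INTER_CUBIC); b=cv2.resize(q[140:280,270:410,::-1],(400,400),interpolation=cv2.INTER_CUBIC)
cv2.imwrite("pics/g4.png",np.hstack([a,b]))
```

```text
(False, array([ 575.03879652, -364.01677858,  224.94985661]), array([0.00365654, 0.00443182, 0.06414402]))
over hole 36.75 [ 575.03 -364.03  224.94] F [ 0.29 -1.02 -1.2 ] M [-0.007  0.226 -0.014] open 21.86 45.0
```

View pics/g4.png

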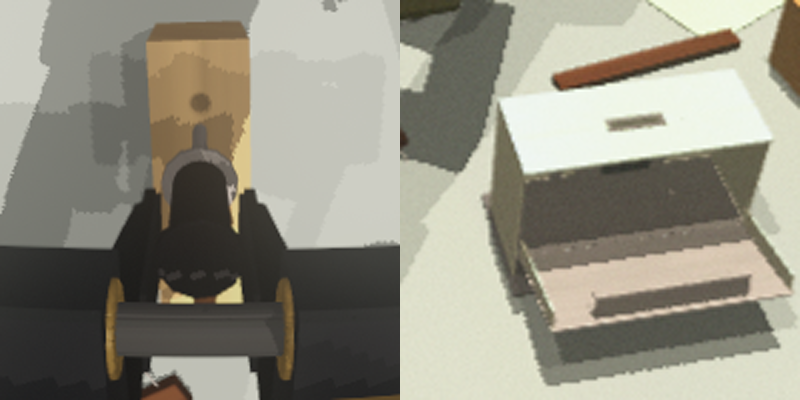

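The cover is down and open (right half). The key is unchanged in the hand, with its tip at about (280,213.5). Now I'll insert it.

Run:
```python
from h import *
h=np.load("/tmp/home.npy")
print(goto([*h[:2],185],v=80)); st()
print(arm.move_linear([*h[:2],165],velocity=15,force_limit=5)); st("entered?")
if monitor.observe()["eef_pos"][2]<166.5:
    print(arm.move_linear([*h[:2],124],velocity=40,force_limit=5)); st()
    print(arm.move_linear([*h[:2],h[2]-3],velocity=8,force_limit=4)); st("seated? home %.2f"%h[2])
```

```text
(False, array([ 575.00893074, -364.01058712,  184.89390155]), array([0.03340241, 0.01664067, 0.1198692 ]))
 38.45 [ 575.   -364.05  184.88] F [-0.92 -0.81  0.07] M [-0.04   0.202 -0.002] open 21.96 45.0
False
entered? 39.92 [ 575.11 -364.07  165.18] F [-0.01  1.01 -0.93] M [-0.015  0.203 -0.032] open 21.92 45.0
False
 41.1 [ 575.29 -364.21  124.5 ] F [-0.81  0.23 -0.91] M [ 0.019  0.222 -0.036] open 22.16 45.0
True
seated? home 119.09 41.77 [ 575.05 -364.04  119.05] F [-0.65  0.2   3.3 ] M [0.041 0.214 0.   ] open 21.76 45.0
```

Seated at the original height (119.05, originally 119.09). Release, retreat and check.

Run:
```python
from h import *
h=np.load("/tmp/home.npy")
effector.open_gripper(); arm.pause(0.2); st("open")
arm.move_linear([*h[:2],215],velocity=80); arm.pause(0.4); s=st()
pic,d=camera("wrist"); W=xyz("wrist",d,s)
m=np.zeros((420,560),bool); m[160:238,250:312]=1; m&=(W[...,2]>120)&(W[...,2]<145)
P=W[m]; print(m.sum(),np.median(P[:,2]),P[:,:2].mean(0),cv2.minEnclosingCircle(P[:,:2].astype(np.float32)))
q,_=camera("scene")
a=cv2.resize(pic[110:310,180:380,::-1],(400,400),interpolation=cv2.INTER_CUBIC); b=cv2.resize(q[140:320,130:410,::-1],(400,257)); b=np.vstack([b,np.zeros((143,400,3),np.uint8)])
cv2.imwrite("pics/g5.png",np.hstack([a,b]))
```

```text
open 43.23 [ 574.45 -363.54  117.77] F [-0.44 -0.37  1.  ] M [ 0.036  0.191 -0.013] open 94.77 0.0
 45.0 [ 575.01 -364.01  214.86] F [-0.27  0.32  0.08] M [-0.011  0.203 -0.025] open 95.25 0.0
672 127.20177201720522 [ 575.01795268 -364.00577736] ((574.4629516601562, -363.8362121582031), 11.884954452514648)
```

View pics/g5.png

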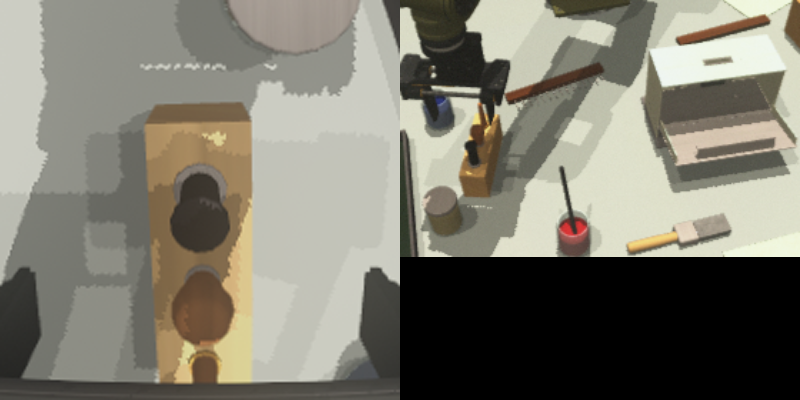

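The key stands upright in its own hole, with its disc top at 127.2 mm and at its original x, y. The cover is open and everything else is untouched.

```bash
python3 -c "
from plant import *
print(ticket.job_done())"
```

```text
the job is handed in; nothing more can be done
None
```

The job is handed in: the latch gave way at about 6.5 N, the cover dropped open, and the key is back upright and fully home in its own hole, all in about 45 s of the 72 s allowed.

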